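# Lock the coffee mill down on its board

### The job

The hand coffee mill skids when it is cranked, so it gets clamped to its board. Slide it gently along the board, without tipping it, until its foot is between the guide rails and squarely home against the back stop; only then push the red handle of the toggle clamp over and down past centre, so that it stays down by itself with the rubber pad holding the mill's wooden top. Leave the jar, tin, glass and scoop beside the board where they are.

Things in the scene. Friction and masses are not known exactly. Their poses are not given: they have to be found in the camera images.
- mill_board: Fixed pale-wood board on the worktop, 18 mm thick. Origin on the worktop, right under the mill's origin when the mill is home; x to the back stop, y to the clamp's side (robot's left), z up. In its frame, mm: board x -150 to 95, y -95 to 175; clamp's riser block x -58 to -12, y 80 to 166, up to z 124; the clamp works in the upright plane x = -35
- back_stop (a point): On the face of the board's upright back stop, 70 mm from the board's origin along x, in its middle, z 74 mm; axes as the board. The panel is 150 mm wide (y), up to z 130 mm, so it backs both the mill's foot and its top plate: pushed anywhere on its box the mill will not tip over it
- rail_mouth (a point): Middle of the mouth between the two guide rails (12 mm high wooden strips on the board; they touch only the mill's foot), axes as the board. Mouth 80 mm before the back stop face, about 140 mm wide, narrowing to 119 mm, then parallel for the last 45 mm. The mill's foot is 116 mm wide
- mill: Loose hand coffee mill, 0.7 to 1.1 kg: oak box, drawer, hopper, crank. Origin on the underside, x from drawer front to back. mm: foot x -47 to 70, y -58 to 58, z 0 to 11; box x -40 to 64, y -52 to 52; top plate x -45 to 69, y -57 to 57, z 98 to 107. Starts on the board 78 to 92 mm short of home, up to 5 mm aside, turned up to 0.08 rad. Slides at 2 to 6 N
- mill_front (a point): On the mill's front (robot-side) face, in its middle, in the plain wood over the drawer: x = -40, z = 78 mm in the mill's frame, axes as the mill. Plain wood 16 mm up and down and 50 mm to either side. The top plate over it sticks out 5 mm; the drawer's brass knob 42 mm below sticks out 19 mm, 18 mm wide
- hopper (a point): Centre of the mill's brass hopper at its rim: x 12, y 0, z 155 mm in the mill's frame, radius 48 mm. The crank above it (z 163 to 201 mm) reaches 82 mm from this axis; it turns freely and at the start points somewhere to the right or the rear
- clamp_handle (a joint): Steel toggle clamp, red handle: its angle (rad) against the bar. 0: open, as at the start. Grows as the handle goes outwards (+y of the board) and down. Pad meets the mill at 2.0; resistance peaks at 2.15 (6 to 10 N down at the grip point), is gone at 2.4, then it snaps to its stop 2.55 = locked and stays. Let go between 2.0 and 2.4 it springs back. Pressed on at the stop it flexes, 2 N per mm, harmlessly
- clamp_grip (a point): On the axis of the handle's red sleeve (round, 18 mm thick; from 62 mm nearer the pivot to 20 mm beyond). Its path in board y, z (mm), x = -35: (146, 259) open, joint 0; (173, 257) at 0.46; (196, 251) 1.07; (207, 241) 1.64; (215, 227) 2.0; (221, 214) 2.18; (225, 197) 2.37; (228, 174) locked. The sleeve rises outwards: 82 deg open, 53 at 1.07, 32 at 1.95, 4 locked
- pad_face (a point): Centre of the underside of the round black rubber pad, 17 mm across, on the mill end of the clamp's bar; open it is high beside the mill's way. Locked it stands on the front left corner of the mill's top plate, at board x -35, y 46, z 124 mm: clear of the hopper only if the mill is home
- clamp_pad: The same rubber pad as a body, origin at its underside's centre. Springy; locked it presses on the mill with 30 to 36 N
- bean_jar: Bystander: glass clip-top jar of beans, 95 mm across, 150 mm high, right of the board. Origin under its centre
- tin: Bystander: round green tea tin, 72 mm across, 105 mm high, right of the board. Origin under its centre
- glass: Bystander: plain straight drinking glass, 60 mm across, 104 mm high, left of the board. Origin under its centre
- scoop: Bystander: brass coffee scoop, 136 x 42 x 26 mm, lying left of the board. Origin under its centre

How it is judged:
By the outcome, as a careful person would: the job done as asked, in the order asked, and still so for the second after the job is handed in, with the robot touching nothing.
It also fails if it takes over 51 s, if anything falls off the work surface, if the arm or the gripper's body presses on something with over 40 N, if the wrist force passes 120 N, or if a joint passes its speed limit or range.

### The arm

A 6-joint arm with a two-finger parallel gripper is mounted at the origin on a cart in front of the work surface, level with it; the furniture and walls round the work are solid. World frame = base frame: x ahead of the robot, y to its left, z up, the work surface at z = 0. Lengths are in mm, angles in rad, forces in N, time in s.
With the tool pointing down it reaches from about 350 to 975 mm from the base axis. Payload 7.1 kg.
Tool frame: the origin (TCP) lies at the very end of the fingers, on their centre line; the grasp point (between the pads) lies 19 mm behind it; z points along the fingers, y is the line along which they close (so a half turn about z gives the same grasp; the last joint's range is limited). The gripper opens to 88 mm and grips with 3 to 60 N. Pads are 20 mm wide; open, the fingers measure 115 mm over their backs; the gripper's body (75 mm by 178 mm) begins 61 mm behind the grasp point.
Start: joints at [-1.23, 0.423, 1.63, -0, 1.089, -0.019], TCP at [220.071, -584.956, 222.675] pointing down, gripper open.
Joint ranges: [-3, 3], [-0.9, 2.11], [0.09, 2.58], [-1.31, 4.45], [0.11, 2.69], [-2.54, 2.54]. Speed limits (rad/s): [2.39, 2.39, 3.01, 3.14, 3.14, 3.14].

### API

Orientations are given as a rotation vector (axis times angle).
In Python, from workcell import * gives the robot as it stands.
- The arm moves only by the tool step_arm, never from a script. Its argument "deltas" is a list of rows, each a list of 3 entries, a list of its own where there are three numbers: the shift along the tool's x, y, z in units of 300 mm (1.0 is 300 mm), then the turn, a rotation vector about the tool's x, y, z in units of 1.5 rad (1.0 is 1.5 rad), then the gripper command: -1 is shut, 1 is fully open, values between are in proportion. In form: [[[dx, dy, dz], [rx, ry, rz], gripper], ...]. A call has 1 to 20 rows; each row is the pose to reach, as a shift and turn from the pose commanded when the call began, along the tool's axes at that moment; what a row does not reach only later rows make up. A row lasts 1/12 s, in which the tool goes at most 41.7 mm and 7.16 degrees, less where a joint would pass 70% of its speed; a pose out of reach is approached as far as the arm can. A call with a number of a shift or a turn outside -1 to 1 is refused whole. A call with a gripper value outside its range is refused whole. The fingers move at their own pace and stop on an object; the grip force is fixed at half the most. Time passes only in rows, so rows that repeat a pose let the fingers close. It gives the time, the measured TCP pose, the force, the opening and the grip force at its end, in the units of the state.
- get_obs(): the state, without advancing time (a new reading comes with each control period).
- get_image(name): name is "scene" or "top" or "wrist"; returns a dict with "pixels" (384x512x3 uint8, red, green, blue), "fx", "fy", "cx", "cy" (pixels), "T" (4x4, takes a point from camera to world coordinates). Camera axes: x right, y down, z forward; pixel columns grow to the right and rows downward; lengths in mm; the calibration is good to about 2 mm. A picture is of the moment at which its call begins. There is no depth.
- close_job(): hands the job in; it is judged then, once.
The state is a dict: "t": time; "qpos": joint angles; "qvel": joint speeds; "joint_torque": joint torques, N m; "ee_pos": TCP position; "orientation": TCP orientation; "ft_force": force on the tool from outside, world axes, zero at the start; "moment": the same for the moment, N m; "width": finger opening in mm; "grasp_force": force on a finger pad.
Only numpy, scipy, OpenCV 4.12 (cv2) and the standard library are available. Lean on these libraries where they do the work, as an engineer would, in place of code of your own. Each camera call takes 0.05 s, during which the arm holds its last target. There are 200 camera calls.

## Working session

There is one attempt and no reset: what is moved stays moved. The work goes in short steps, Python scripts to look and compute and a tool call to move; the robot and the scene stay as the last step left them, time stands still between calls to the robot, and variables do not carry over. Pictures are saved under pics/ and viewed, at most 10 in all, crops included, and the job is handed in when it is done.

Besides the shell and the picture viewer there is one more tool, called after "Call:" as name(argument=value, ...), one argument or row to a line, values as JSON. step_arm: Moves the arm, as the interface text tells. Its arguments: {"type":"object","properties":{"deltas":{"type":"array","items":{"type":"array"}}},"required":["deltas"]}

```bash
mkdir -p pics; python3 - <<'E'
from workcell import *
import cv2,numpy as np
np.set_printoptions(precision=4,suppress=True)
for n in("scene","top"):
    i=get_image(n);p=i["pixels"];cv2.imwrite(f"pics/{n}0.png",cv2.resize(p[:,:,::-1],(800,600),interpolation=cv2.INTER_CUBIC))
    print(n,i["fx"],i["fy"],i["cx"],i["cy"]);print(np.array(i["T"]))
o=get_obs();print(o["t"],o["ee_pos"],o["orientation"],o["width"],o["ft_force"])
E
```

```text
scene 405.8768834802855 405.8768834802855 257.58688702415725 187.6110331803055
[[  -0.9137   -0.3156    0.2559  235.2554]
 [  -0.4063    0.7037   -0.5828  650.8831]
 [   0.0039   -0.6365   -0.7713 1073.5025]
 [   0.        0.        0.        1.    ]]
top 402.3712280581471 402.3712280581471 255.4792795268735 189.39521504445375
[[  -0.0238   -0.9967    0.0778  437.3354]
 [  -0.9997    0.023    -0.0102  -20.299 ]
 [   0.0084   -0.078    -0.9969 1327.995 ]
 [   0.        0.        0.        1.    ]]
0.1 [ 219.9148 -584.4891  221.9911] [-3.0895 -0.5619  0.0004] 87.88726742687899 [ 0.4929  0.3257 -0.3689]
```

View pics/scene0.png

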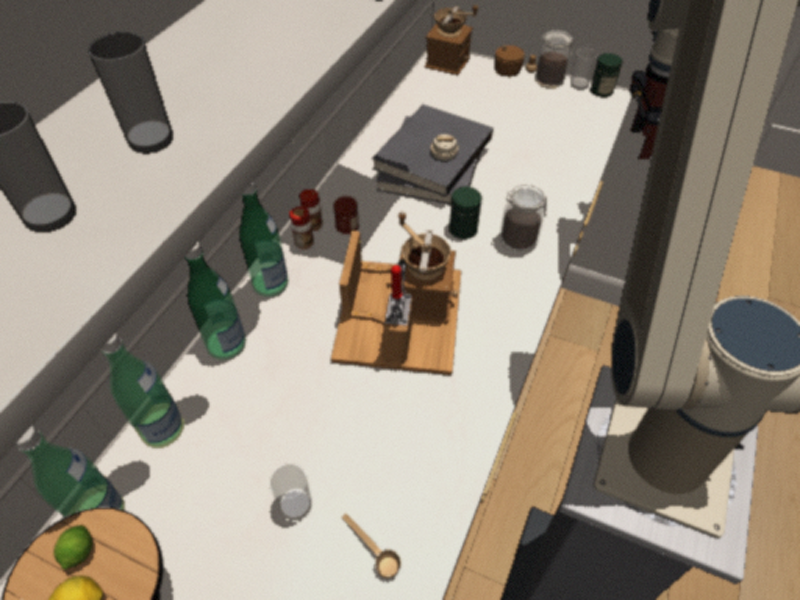

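View pics/top0.png

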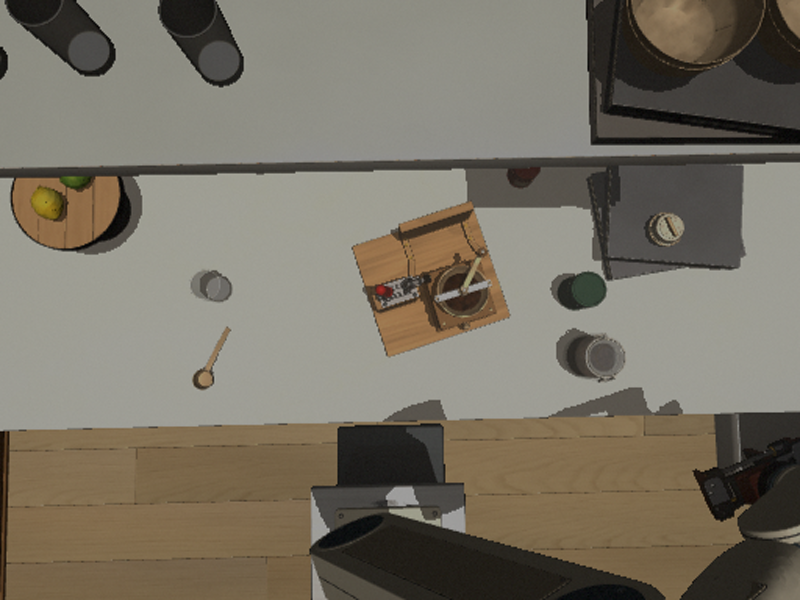

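The top view shows the board at about (353–510, 204–356) px, turned roughly 17°, with the mill at (463,292) and the red handle at (383,291). I'll enlarge that part.

```bash
python3 - <<'E'
from workcell import *
import cv2
p=get_image("top")["pixels"][:,:,::-1]
cv2.imwrite("pics/top1.png",cv2.resize(p[128:232,215:345],None,fx=5.75,fy=5.75,interpolation=cv2.INTER_CUBIC))
E
```

```text
(no output)
```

View pics/top1.png

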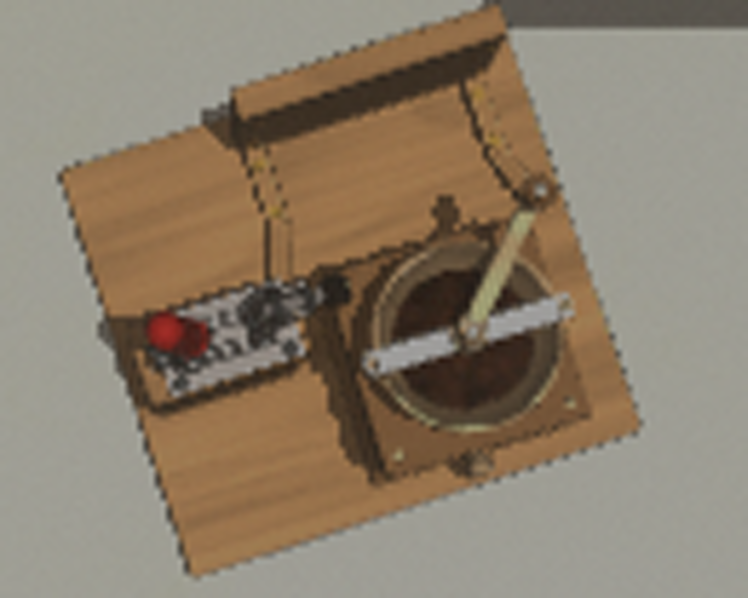

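The enlarged crop shows board corners at (60,172), (192,577) and (641,428). The mill's top plate corners are at (378,482), (590,415) and (315,270), the hopper centre is near (467,336), and the red handle end is at (165,331).

```bash
cat > h.py <<'E'
from workcell import *
import numpy as np
from scipy.optimize import least_squares
from scipy.spatial.transform import Rotation as R
np.set_printoptions(precision=3,suppress=True)
def proj(i,P):
    T=np.array(i["T"]);c=(np.atleast_2d(P)-T[:3,3])@T[:3,:3]
    return np.c_[i["fx"]*c[:,0]/c[:,2]+i["cx"],i["fy"]*c[:,1]/c[:,2]+i["cy"]]
def se2(p,L):
    x,y,a=p;L=np.atleast_2d(L);c,s=np.cos(a),np.sin(a)
    return np.c_[x+c*L[:,0]-s*L[:,1],y+s*L[:,0]+c*L[:,1],L[:,2]]
def fit(i,L,px,p0):
    r=least_squares(lambda p:(proj(i,se2(p,L))-px).ravel(),p0,x_scale=[100,100,1]);return r.x,r.fun.reshape(-1,2)
E
python3 - <<'E'
from h import *
i=get_image("top")
cr=lambda a:np.array([215,128])+(np.array(a)+.5)/5.75-.5
b,e=fit(i,np.array([[95,175,18],[-150,175,18],[-150,-95,18],[70,75,130],[70,-75,130]]),cr([[60,172],[192,577],[641,428],[240,120],[505,38]]),[550,0,.3]);print("board",b);print(e)
m,e=fit(i,np.array([[-45,57,125],[-45,-57,125],[69,57,125],[12,0,173]]),cr([[378,482],[590,415],[315,270],[467,336]]),[500,0,.3]);print("mill",m);print(e)
c,s=np.cos(b[2]),np.sin(b[2]);d=m[:2]-b[:2];print("mill in board",c*d[0]+s*d[1],-s*d[0]+c*d[1],m[2]-b[2])
q=(proj(i,se2(b,[[-35,146,259],[-35,149,279]]))-[215,128]+.5)*5.75;print("grip px in crop",q)
o=get_obs();print(R.from_rotvec(o["orientation"]).as_matrix())
for L in ([-35,146,259],[-35,228,174]):print(se2(b,[L]))
print("front pt",se2(m,[[-40,0,96]]))
E
```

```text
board [ 608.091 -129.376    0.296]
[[-0.604 -0.289]
 [-0.213  0.41 ]
 [ 0.313  0.178]
 [-0.277  0.396]
 [ 0.745 -0.704]]
mill [ 523.179 -149.738    0.27 ]
[[ 0.486 -0.378]
 [-0.041  0.269]
 [ 0.313  0.174]
 [-0.73  -0.056]]
mill in board -87.15808868955591 5.293132453438901 -0.02642962306202168
grip px in crop [[167.501 333.235]
 [160.316 331.437]]
[[ 0.936  0.352 -0.   ]
 [ 0.352 -0.936  0.001]
 [ 0.    -0.001 -1.   ]]
[[532.022   0.064 259.   ]]
[[508.102  78.497 174.   ]]
front pt [[ 484.624 -160.392   96.   ]]
```

```bash
cat >> h.py <<'E'
B=np.array([608.1,-129.4,.296])
def tool(yaw,tilt): # tool z forward-down; tilt from straight down
    return R.from_euler('z',yaw)*R.from_matrix([[1,0,0],[0,-1,0],[0,0,-1]])*R.from_euler('y',tilt)
def row(pos,rot):
    o=get_obs();r=R.from_rotvec(o["orientation"])
    print("d",r.inv().apply(np.array(pos)-o["ee_pos"])/300,"r",(r.inv()*rot).as_rotvec()/1.5)
def inb(P):
    d=np.array(P)-[B[0],B[1],0];return R.from_euler('z',-B[2]).apply(d)
E
python3 - <<'E'
from h import *
row([400,-215,300],tool(.296,.785))
E
```

```text
d [ 0.996 -0.942 -0.258] r [-0.017  0.523  0.04 ]
```

Call:
step_arm(
  deltas=[
    [[0.2,-0.2,-0.26],[0,0,0],0.4],
    [[0.4,-0.4,-0.26],[0,0,0],0.4],
    [[0.996,-0.942,-0.258],[-0.017,0.523,0.04],0.4],
    [[0.996,-0.942,-0.258],[-0.017,0.523,0.04],0.4],
    [[0.996,-0.942,-0.258],[-0.017,0.523,0.04],0.4],
    [[0.996,-0.942,-0.258],[-0.017,0.523,0.04],0.4],
    [[0.996,-0.942,-0.258],[-0.017,0.523,0.04],0.4],
    [[0.996,-0.942,-0.258],[-0.017,0.523,0.04],0.4],
    [[0.996,-0.942,-0.258],[-0.017,0.523,0.04],0.4],
    [[0.996,-0.942,-0.258],[-0.017,0.523,0.04],0.4],
    [[0.996,-0.942,-0.258],[-0.017,0.523,0.04],0.4],
    [[0.996,-0.942,-0.258],[-0.017,0.523,0.04],0.4],
    [[0.996,-0.942,-0.258],[-0.017,0.523,0.04],0.4],
    [[0.996,-0.942,-0.258],[-0.017,0.523,0.04],0.4],
  ],
)

```text
t: 1.37
ee_pos: [400.4, -216.4, 300.4]
orientation: [-2.774, -0.415, -1.148]
ft_force: [-0.1, 0.2, -0.8]
width: 61.6
grasp_force: 0.0
```

```bash
python3 - <<'E'
from h import *
p=se2(B,[[-172,4,90]])[0];print(p);row(p,tool(.296,.785))
E
```

```text
[ 442.413 -175.746   90.   ]
d [-0.373 -0.09   0.619] r [0.001 0.    0.001]
```

Call:
step_arm(
  deltas=[
    [[-0.09,-0.02,0.15],[0,0,0],0.4],
    [[-0.18,-0.045,0.3],[0,0,0],0.4],
    [[-0.28,-0.07,0.46],[0,0,0],0.4],
    [[-0.373,-0.09,0.619],[0,0,0],0.4],
    [[-0.373,-0.09,0.619],[0,0,0],0.4],
    [[-0.373,-0.09,0.619],[0,0,0],0.4],
    [[-0.373,-0.09,0.619],[0,0,0],0.4],
  ],
)

```text
t: 1.95
ee_pos: [441.3, -174.1, 85.4]
orientation: [-2.771, -0.409, -1.14]
ft_force: [-0.1, 0.6, -0.5]
width: 61.5
grasp_force: 0.0
```

```bash
python3 - <<'E'
from h import *
import cv2
a=get_image("wrist")["pixels"];b=get_image("top")["pixels"][128:232,215:345]
b=cv2.resize(b,(480,384));cv2.imwrite("pics/w1.png",cv2.resize(np.hstack([a,b]),(800,310))[:,:,::-1])
o=get_obs();print(o["t"],o["ee_pos"],inb(o["ee_pos"]),o["ft_force"],o["width"])
E
```

```text
2.05 [ 442.172 -175.185   88.964] [-172.068    4.607   88.964] [ 0.357 -0.55   0.084] 61.51336698123151
```

View pics/w1.png

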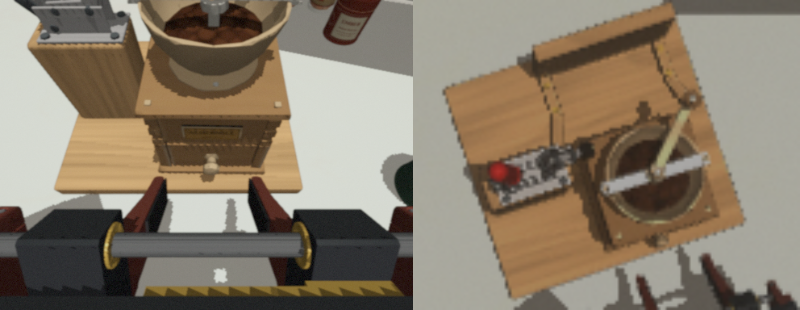

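Call:
step_arm(
  deltas=[
    [[0.02,0,0.02],[0,0,0],0.4],
    [[0.04,0,0.04],[0,0,0],0.4],
    [[0.06,0,0.06],[0,0,0],0.4],
    [[0.067,0,0.067],[0,0,0],0.4],
    [[0.074,0,0.074],[0,0,0],0.4],
    [[0.08,0,0.08],[0,0,0],0.4],
    [[0.086,0,0.086],[0,0,0],0.4],
    [[0.092,0,0.092],[0,0,0],0.4],
    [[0.098,0,0.098],[0,0,0],0.4],
    [[0.104,0,0.104],[0,0,0],0.4],
    [[0.11,0,0.11],[0,0,0],0.4],
    [[0.116,0,0.116],[0,0,0],0.4],
    [[0.122,0,0.122],[0,0,0],0.4],
    [[0.128,0,0.128],[0,0,0],0.4],
  ],
)

```text
t: 3.22
ee_pos: [493.6, -158.5, 89.4]
orientation: [-2.773, -0.413, -1.146]
ft_force: [-6.2, -1.8, 4.6]
width: 61.6
grasp_force: 3.2
```

```bash
python3 - <<'E'
from h import *
o=get_obs();print(o["t"],o["ee_pos"],inb(o["ee_pos"]),o["ft_force"],o["width"])
E
```

```text
3.2167 [ 493.601 -158.456   89.378] [-117.995    5.607   89.378] [-6.182 -1.833  4.566] 61.62012725908284
```

Call:
step_arm(
  deltas=[
    [[0.007,0,0.007],[0,0,0],0.4],
    [[0.014,0,0.014],[0,0,0],0.4],
    [[0.021,0,0.021],[0,0,0],0.4],
    [[0.028,0,0.028],[0,0,0],0.4],
    [[0.035,0,0.035],[0,0,0],0.4],
    [[0.042,0,0.042],[0,0,0],0.4],
    [[0.049,0,0.049],[0,0,0],0.4],
    [[0.056,0,0.056],[0,0,0],0.4],
    [[0.063,0,0.063],[0,0,0],0.4],
    [[0.07,0,0.07],[0,0,0],0.4],
    [[0.077,0,0.077],[0,0,0],0.4],
    [[0.084,0,0.084],[0,0,0],0.4],
    [[0.091,0,0.091],[0,0,0],0.4],
  ],
)

```text
t: 4.3
ee_pos: [530.5, -148.3, 89.2]
orientation: [-2.776, -0.41, -1.146]
ft_force: [-6.5, -5.3, 2.9]
width: 61.4
grasp_force: 3.8
```

```bash
python3 - <<'E'
from h import *
import cv2
a=get_image("wrist")["pixels"];b=get_image("top")["pixels"][128:232,215:345]
b=cv2.resize(b,(480,384));cv2.imwrite("pics/w2.png",cv2.resize(np.hstack([a,b]),(800,310))[:,:,::-1])
o=get_obs();print(o["t"],o["ee_pos"],inb(o["ee_pos"]),o["ft_force"],o["width"])
E
```

```text
4.4 [ 530.96  -148.193   89.302] [-79.267   4.526  89.302] [-2.96  -3.855 -0.001] 61.389855168285365
```

View pics/w2.png

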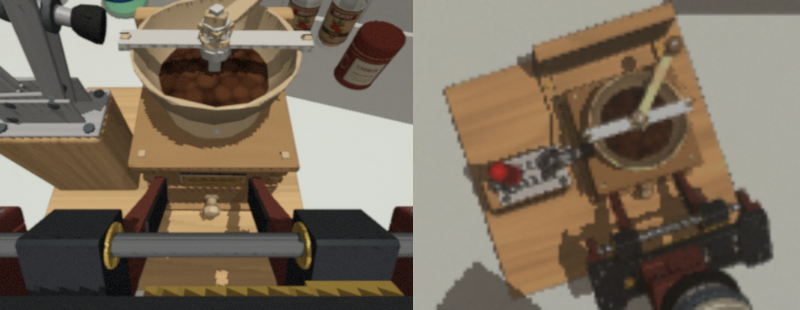

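Call:
step_arm(
  deltas=[
    [[0.007,0.002,0.007],[0,0,0],0.4],
    [[0.014,0.004,0.014],[0,0,0],0.4],
    [[0.021,0.006,0.021],[0,0,0],0.4],
    [[0.028,0.008,0.028],[0,0,0],0.4],
    [[0.035,0.01,0.035],[0,0,0],0.4],
    [[0.042,0.012,0.042],[0,0,0],0.4],
    [[0.049,0.012,0.049],[0,0,0],0.4],
    [[0.056,0.012,0.056],[0,0,0],0.4],
    [[0.063,0.012,0.063],[0,0,0],0.4],
  ],
)

```text
t: 5.15
ee_pos: [556.9, -142.8, 89.1]
orientation: [-2.774, -0.413, -1.146]
ft_force: [-5.5, -0.5, 2.9]
width: 61.9
grasp_force: 3.0
```

```bash
python3 - <<'E'
from h import *
o=get_obs();print(o["t"],o["ee_pos"],inb(o["ee_pos"]),R.from_euler('z',-B[2]).apply(o["ft_force"]))
E
```

```text
5.15 [ 556.873 -142.784   89.125] [-52.903   2.141  89.125] [-5.433  1.09   2.862]
```

Not home yet; a few mm more, watching for the force to rise.

Call:
step_arm(
  deltas=[
    [[0.005,0,0.005],[0,0,0],0.4],
    [[0.01,0,0.01],[0,0,0],0.4],
    [[0.014,0,0.014],[0,0,0],0.4],
    [[0.016,0,0.016],[0,0,0],0.4],
  ],
)

```text
t: 5.48
ee_pos: [563.4, -140.8, 89.1]
orientation: [-2.773, -0.413, -1.146]
ft_force: [-6.0, -1.1, 4.6]
width: 61.5
grasp_force: 3.0
```

```bash
python3 - <<'E'
from h import *
o=get_obs();print(o["t"],o["ee_pos"],inb(o["ee_pos"]),R.from_euler('z',-B[2]).apply(o["ft_force"]))
E
```

```text
5.4833 [ 563.431 -140.799   89.127] [-46.051   2.127  89.127] [-6.022  0.678  4.599]
```

Call:
step_arm(
  deltas=[
    [[0.003,0,0.003],[0,0,0],0.4],
    [[0.006,0,0.006],[0,0,0],0.4],
    [[0.009,0,0.009],[0,0,0],0.4],
  ],
)

```text
t: 5.73
ee_pos: [564.7, -140.4, 88.7]
orientation: [-2.777, -0.409, -1.142]
ft_force: [-36.9, -13.7, 27.6]
width: 61.5
grasp_force: 19.5
```

```bash
python3 - <<'E'
from h import *
o=get_obs();print(o["t"],o["ee_pos"],inb(o["ee_pos"]),R.from_euler('z',-B[2]).apply(o["ft_force"]))
E
```

```text
5.7333 [ 564.671 -140.389   88.735] [-44.746   2.157  88.735] [-39.334  -2.351  27.625]
```

Call:
step_arm(
  deltas=[
    [[-0.006,0,-0.006],[0,0,0],0.4],
    [[-0.02,0,-0.02],[0,0,0],0.4],
    [[-0.05,0,-0.05],[0,0,0],0.4],
    [[-0.11,0,-0.11],[0,0,0],0.4],
    [[-0.17,0,-0.17],[0,0,0],0.4],
    [[-0.17,0,-0.17],[0,0,0],0.4],
  ],
)

```text
t: 6.23
ee_pos: [494.8, -160.7, 88.7]
orientation: [-2.774, -0.41, -1.143]
ft_force: [-0.5, 1.7, -0.1]
width: 61.7
grasp_force: 0.0
```

```bash
python3 - <<'E'
from h import *
import cv2
a=get_image("wrist")["pixels"];b=get_image("top")["pixels"][128:232,215:345]
b=cv2.resize(b,(600,480),interpolation=cv2.INTER_CUBIC);a=cv2.resize(a,(640,480))[:,220:420]
cv2.imwrite("pics/w3.png",np.hstack([a,b])[:,:,::-1])
o=get_obs();print(o["t"],o["ee_pos"],inb(o["ee_pos"]),o["ft_force"])
E
```

```text
6.3333 [ 498.16  -161.418   89.493] [-114.498    1.444   89.493] [-0.055 -0.49  -0.4  ]
```

View pics/w3.png

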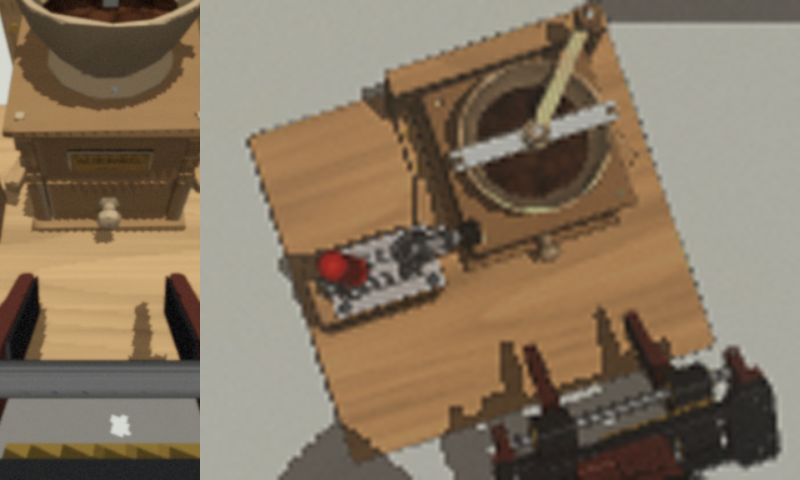

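The mill's top plate now touches the stop, with its front corners at (468,267) and (636,205) and the hopper centre near (535,135). I'll check its pose and plan the clamp approach.

```bash
python3 - <<'E'
from h import *
i=get_image("top")
cr=lambda a:np.array([215,128])+(np.array(a)-[200,0]+.5)/4.615-.5
m,e=fit(i,np.array([[-45,57,125],[-45,-57,125],[12,0,173]]),cr([[468,267],[636,205],[535,135]]),[600,-129,.3]);print("mill",m);print(e)
print(inb([m[0],m[1],0]),m[2]-B[2])
q=lambda L:proj(i,se2(B,[L]))[0]
cc=lambda L:(q(L)-[215,128]+.5)*4.615+[200,0]
for L in([-45,57,125],[-45,-57,125],[12,0,173]):print("expected home",cc(L))
o=get_obs();print(o["qpos"])
E
```

```text
mill [ 605.452 -127.698    0.303]
[[ 0.695 -1.217]
 [ 0.071  0.133]
 [-0.74   1.055]]
[-2.036  2.4    0.   ] 0.007407059257097004
expected home [473.518 257.321]
expected home [639.02  202.795]
expected home [534.799 136.088]
[-0.693  0.545  2.286  1.827  0.656 -1.14 ]
```

The mill is home: the push force jumped to 39 N exactly where the contact should be. Next I lift off, shut the fingers and turn towards the clamp.

Call:
step_arm(
  deltas=[
    [[0.08,0,-0.1],[0,0,0],0],
    [[0.18,0,-0.2],[0,0,0],-0.5],
    [[0.28,0,-0.3],[0,0,0],-1],
    [[0.38,0,-0.4],[0,0,0],-1],
    [[0.48,0,-0.5],[0,0,0],-1],
    [[0.58,0,-0.6],[0,0,0],-1],
    [[0.68,0,-0.7],[0,0,0],-1],
    [[0.68,0,-0.7],[0,0,0],-1],
    [[0.68,0,-0.7],[0,0,0],-1],
  ],
)

```text
t: 7.13
ee_pos: [497.0, -162.4, 388.4]
orientation: [-2.773, -0.421, -1.16]
ft_force: [0.3, -0.6, 0.1]
width: 4.9
grasp_force: 0.0
```

```bash
python3 - <<'E'
from h import *
import cv2
p=se2(B,[[-35,100,370]])[0];print(p);row(p,tool(.296+np.pi/2,0))
i=get_image("scene");a=i["pixels"][145:245,205:305][:,:,::-1];cv2.imwrite("pics/s2.png",cv2.resize(a,(600,600),interpolation=cv2.INTER_CUBIC))
for L in([-35,146,259],[-35,110,253],[-35,75,240],[-35,75,200]):print(L,(proj(i,se2(B,[L]))[0]-[205,145]+.5)*6)
E
```

```text
[545.452 -43.958 370.   ]
d [ 0.148 -0.331  0.233] r [ 0.416 -0.408 -0.984]
[-35, 146, 259] [296.291 183.897]
[-35, 110, 253] [306.425 133.721]
[-35, 75, 240] [315.764  97.804]
[-35, 75, 200] [315.515 154.851]
```

View pics/s2.png

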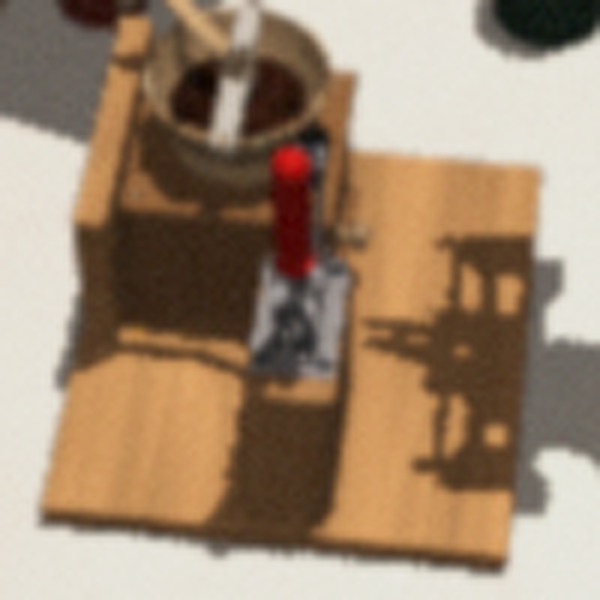

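The scene crop puts the red sleeve's end at (292,160), as predicted. The raised pad is at about (318,140), which is y≈75, z≈210 on the board and below my path.

Call:
step_arm(
  deltas=[
    [[0.148,-0.331,0.233],[0.416,-0.408,-0.984],-1],
    [[0.148,-0.331,0.233],[0.416,-0.408,-0.984],-1],
    [[0.148,-0.331,0.233],[0.416,-0.408,-0.984],-1],
    [[0.148,-0.331,0.233],[0.416,-0.408,-0.984],-1],
    [[0.148,-0.331,0.233],[0.416,-0.408,-0.984],-1],
    [[0.148,-0.331,0.233],[0.416,-0.408,-0.984],-1],
    [[0.148,-0.331,0.233],[0.416,-0.408,-0.984],-1],
    [[0.148,-0.331,0.233],[0.416,-0.408,-0.984],-1],
    [[0.148,-0.331,0.233],[0.416,-0.408,-0.984],-1],
    [[0.148,-0.331,0.233],[0.416,-0.408,-0.984],-1],
    [[0.148,-0.331,0.233],[0.416,-0.408,-0.984],-1],
    [[0.148,-0.331,0.233],[0.416,-0.408,-0.984],-1],
    [[0.148,-0.331,0.233],[0.416,-0.408,-0.984],-1],
    [[0.148,-0.331,0.233],[0.416,-0.408,-0.984],-1],
    [[0.148,-0.331,0.233],[0.416,-0.408,-0.984],-1],
    [[0.148,-0.331,0.233],[0.416,-0.408,-0.984],-1],
    [[0.148,-0.331,0.233],[0.416,-0.408,-0.984],-1],
    [[0.148,-0.331,0.233],[0.416,-0.408,-0.984],-1],
  ],
)

```text
t: 8.68
ee_pos: [542.7, -43.4, 363.3]
orientation: [-1.866, -2.512, -0.0]
ft_force: [0.7, -0.3, 0.4]
width: 0.4
grasp_force: 0.0
```

```bash
python3 - <<'E'
from h import *
o=get_obs();print(inb(o["ee_pos"]),o["qpos"],o["width"]);print(R.from_rotvec(o["orientation"]).as_matrix())
row(se2(B,[[-35,106,253]])[0],tool(.296+np.pi/2,0))
E
```

```text
[-37.467 101.382 363.329] [-0.105  0.172  1.647  0.006  1.333 -0.4  ] 0.41005624885658
[[-0.289  0.957 -0.01 ]
 [ 0.957  0.289  0.007]
 [ 0.01  -0.007 -1.   ]]
d [0.012 0.011 0.368] r [-0.005 -0.006 -0.002]
```

Call:
step_arm(
  deltas=[
    [[0.01,0,0.1],[0,0,0],-1],
    [[0.02,0,0.2],[0,0,0],-1],
    [[0.02,0,0.3],[0,0,0],-1],
    [[0.02,0,0.36],[0,0,0],-1],
    [[0.02,0,0.39],[0,0,0],-1],
    [[0.02,0,0.39],[0,0,0],-1],
    [[0.02,0,0.39],[0,0,0],-1],
    [[0.02,0,0.39],[0,0,0],-1],
  ],
)

```text
t: 9.35
ee_pos: [541.4, -37.1, 248.7]
orientation: [-1.867, -2.516, -0.002]
ft_force: [-1.2, 0.5, 0.3]
width: 0.4
grasp_force: 0.0
```

```bash
python3 - <<'E'
from h import *
o=get_obs();print(inb(o["ee_pos"]),o["ft_force"]);print(R.from_rotvec(o["orientation"]).as_matrix())
w=np.array([[118,253],[127,255],[141,257],[154.5,258],[167,257],[179,254],[185,251],[191,246],[196,240],[200,233],[204,227],[208,220],[211,212],[213,204],[215,195],[217,186],[217,180],[217,176]])
print(np.round((w-[106,253])*[1,-1]/300,3).tolist())
E
```

```text
[-36.867 107.701 248.72 ] [-1.183  0.496  0.293]
[[-0.29   0.957 -0.006]
 [ 0.957  0.29   0.006]
 [ 0.007 -0.004 -1.   ]]
[[0.04, -0.0], [0.07, -0.007], [0.117, -0.013], [0.162, -0.017], [0.203, -0.013], [0.243, -0.003], [0.263, 0.007], [0.283, 0.023], [0.3, 0.043], [0.313, 0.067], [0.327, 0.087], [0.34, 0.11], [0.35, 0.137], [0.357, 0.163], [0.363, 0.193], [0.37, 0.223], [0.37, 0.243], [0.37, 0.257]]
```

Call:
step_arm(
  deltas=[
    [[0.02,0,0],[0,0,0],-1],
    [[0.04,0,0],[0,0,0],-1],
    [[0.055,0,-0.004],[0,0,0],-1],
    [[0.07,0,-0.007],[0,0,0],-1],
    [[0.093,0,-0.01],[0,0,0],-1],
    [[0.117,0,-0.013],[0,0,0],-1],
    [[0.14,0,-0.015],[0,0,0],-1],
    [[0.162,0,-0.017],[0,0,0],-1],
    [[0.182,0,-0.015],[0,0,0],-1],
    [[0.203,0,-0.013],[0,0,0],-1],
    [[0.223,0,-0.008],[0,0,0],-1],
    [[0.243,0,-0.003],[0,0,0],-1],
    [[0.243,0,-0.003],[0,0,0],-1],
  ],
)

```text
t: 10.43
ee_pos: [518.8, 34.0, 248.4]
orientation: [-1.864, -2.515, 0.0]
ft_force: [-0.2, -0.6, 0.2]
width: 0.7
grasp_force: 0.2
```

```bash
python3 - <<'E'
from h import *
import cv2
o=get_obs();print(inb(o["ee_pos"]),R.from_euler('z',-B[2]).apply(o["ft_force"]))
i=get_image("scene");a=i["pixels"][145:245,205:305][:,:,::-1];b=get_image("wrist")["pixels"][:,:,::-1]
cv2.imwrite("pics/s3.png",np.hstack([cv2.resize(a,(384,384),interpolation=cv2.INTER_CUBIC),cv2.resize(b,(416,312))[0:312] if 0 else cv2.resize(b,(416,384))]))
E
```

```text
[-37.784 182.323 248.375] [-0.352 -0.478  0.209]
```

View pics/s3.png

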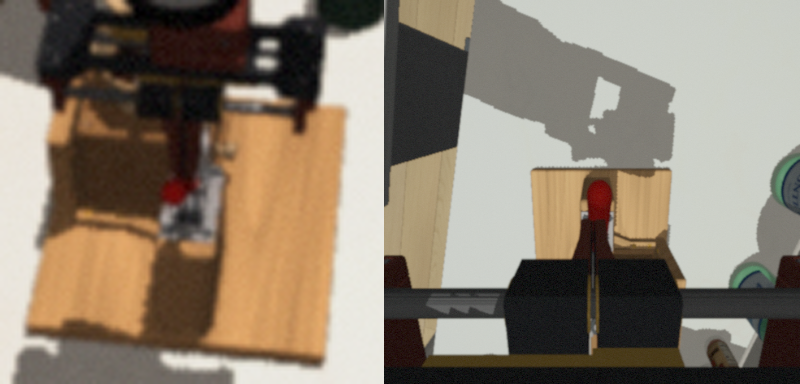

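The fingers sit behind the red sleeve, centred on it: sleeve at (600,200) in the wrist view, finger tips at (594,225). I'll continue over and down.

Call:
step_arm(
  deltas=[
    [[0.015,0.004,0.005],[0,0,0],-1],
    [[0.03,0.008,0.013],[0,0,0],-1],
    [[0.04,0.008,0.023],[0,0,0],-1],
    [[0.047,0.008,0.033],[0,0,0],-1],
    [[0.06,0.008,0.057],[0,0,0],-1],
    [[0.073,0.008,0.077],[0,0,0],-1],
    [[0.087,0.008,0.1],[0,0,0],-1],
    [[0.097,0.008,0.127],[0,0,0],-1],
    [[0.103,0.008,0.153],[0,0,0],-1],
    [[0.11,0.008,0.183],[0,0,0],-1],
    [[0.117,0.008,0.213],[0,0,0],-1],
    [[0.117,0.008,0.227],[0,0,0],-1],
    [[0.117,0.008,0.235],[0,0,0],-1],
    [[0.117,0.008,0.235],[0,0,0],-1],
  ],
)

```text
t: 11.7
ee_pos: [510.1, 69.0, 178.5]
orientation: [-1.864, -2.513, -0.0]
ft_force: [-6.0, 5.5, 14.8]
width: 0.5
grasp_force: 7.1
```

```bash
python3 - <<'E'
from h import *
o=get_obs();print(inb(o["ee_pos"]),R.from_euler('z',-B[2]).apply(o["ft_force"]))
E
```

```text
[-35.908 218.344 178.532] [-4.089  7.03  14.803]
```

The handle is at its stop: z is 178.5 mm with 15 N of flex. I'll lift clear and look.

Call:
step_arm(
  deltas=[
    [[0,0,-0.03],[0,0,0],-1],
    [[0,0,-0.1],[0,0,0],-1],
    [[0,0,-0.2],[0,0,0],-1],
    [[0,0,-0.32],[0,0,0],-1],
    [[-0.1,-0.1,-0.45],[0,0,0],-1],
    [[-0.2,-0.2,-0.5],[0,0,0],-1],
    [[-0.3,-0.3,-0.5],[0,0,0],-1],
    [[-0.4,-0.4,-0.5],[0,0,0],-1],
    [[-0.5,-0.5,-0.5],[0,0,0],-1],
    [[-0.6,-0.6,-0.5],[0,0,0],-1],
    [[-0.7,-0.6,-0.5],[0,0,0],-1],
    [[-0.8,-0.6,-0.5],[0,0,0],-1],
    [[-0.8,-0.6,-0.5],[0,0,0],-1],
    [[-0.8,-0.6,-0.5],[0,0,0],-1],
  ],
)

```text
t: 12.87
ee_pos: [409.1, -216.3, 326.9]
orientation: [-1.868, -2.511, 0.0]
ft_force: [-0.4, 0.5, -0.5]
width: -0.0
grasp_force: 0.0
```

```bash
python3 - <<'E'
from h import *
import cv2
o=get_obs();print(o["t"],inb(o["ee_pos"]),o["ft_force"])
a=get_image("scene")["pixels"][145:245,205:305][:,:,::-1];b=get_image("top")["pixels"][128:232,215:345][:,:,::-1]
cv2.imwrite("pics/s4.png",np.hstack([cv2.resize(a,(384,384),interpolation=cv2.INTER_CUBIC),cv2.resize(b,(416,333)) if 0 else cv2.resize(b,(416,384))]))
E
```

```text
12.8667 [-215.641  -25.058  326.885] [-0.396  0.492 -0.489]
```

View pics/s4.png

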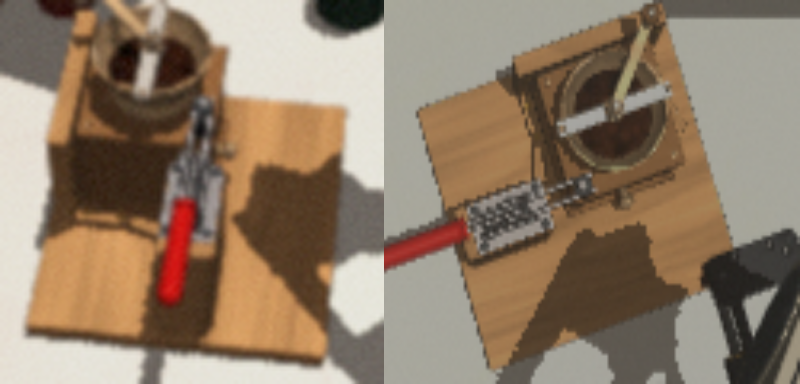

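The red handle lies down outwards at (385–465, 235) in the top view. The pad stands on the mill's front left corner at (583,185), and the mill is still flush to the stop. The robot is clear, so I'm handing in.

```bash
python3 -c "
from workcell import *
print(close_job())"
```

```text
the job is handed in; nothing more can be done
None
```

The job is handed in: the mill is home against the back stop, and the clamp is locked with its pad on the mill's top. The jar, tin, glass and scoop were not touched, and the push into the stop peaked at about 39 N along the board (48 N total at the wrist).

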